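Seat a connector housing and snap the jig's toggle clamp shut

TASK

On the jig that has the black connector housing in it, push the housing along its channel until it is fully home against the white end stop; then push that jig's clamp lever round, past its dead point, until it snaps over and stays locked. Only push, lift nothing. Leave the empty jig's lever open and everything else where it is.

Things in the scene. Friction and masses are not known exactly. Their poses are not given: they have to be found in the camera images.
- jig: the jig that holds the housing: grey-painted metal plate fixed to the table, 180 (x) by 170 (y, -60 to +110), 12 thick; origin on the table under the channel. x runs along the channel to the end stop (roughly away from the robot), y from the channel to the clamp. Channel at y = 0: two white rails 39 apart, tops 22 above the table; open at -x. White end stop: face at x = +55, 55 wide, top 44 above the table
- jig_pad: the clamp's sprung rubber pad, diameter 18, on the end of the plunger; it moves to -y over the rail, driven by the lever, and presses the housing's side when locked. Origin at its face, x = 30, y = 22 (open), 33 above the table. Behind it the dark steel clamp block, 34 x 43, centre x = 30, y = 76, top 38 above the table, carries the lever
- jig_home (a point): where the housing's centre belongs when it is fully home: x = 30, y = 0, height 29 in the jig's frame; same axes as the jig. The clamp pushes the housing up to 1.5 mm towards -y
- jig_pivot (a point): the lever's upright pivot pin, at x = 30, y = 75 in the jig's frame, at the height of the lever's mid-plane (47 above the table); same axes as the jig
- jig_grip (a point): a point on the lever's black rubber grip, 75 mm from the pivot, at mid-height, 47 above the table. The grip is a bar from 35 to 110 mm from the pivot, 18 wide, 22 high (36 to 58 above the table); the point's x axis points outward along the lever. A finger that pushes it goes in the free space on its -x side (the robot's side)
- jig_lever (a joint): lever angle, rad: 0 = open, as it starts, pointing 135 degrees from the jig's +x axis (to -x and +y). It grows as the lever swings clockwise seen from above, its grip travelling to +x. A spring drives it back until the dead point at 1.15 (69 degrees from +x); past that it snaps on by itself to the lock stop at 1.55 (46 degrees) and stays. Pushing 75 mm from the pivot takes 5 to 10 N
- housing_mid (a point): centre of the connector housing: a loose black plastic block, 50 long (along the channel), 36 wide, 34 high, 60 g, with small grey sockets in its top; it stands on the plate in the channel, 30 to 55 mm short of home, its axes along the jig's. The centre is 17 above its underside, 29 above the table
- spare: the second, empty jig, exactly the same in shape; to be left alone. The two jigs change places from run to run
- spare_lever (a joint): lever angle of the empty jig, 0 = open; to be left open
- seal: loose black rubber sealing ring, outer diameter 24, 8 high, lying on the plate of the jig that holds the housing, behind the end stop; a bystander, to be left alone; origin at its underside
- plug: loose small black plug, about 35 x 18 x 14, lying on the plate of the empty jig beside its channel; a bystander, to be left alone; origin at its underside
- driver: grey-handled screwdriver, 160 long, lying on the table crosswise before and between the jigs; a bystander, to be left alone; origin at its underside
- tape: roll of black tape lying flat, diameter 90, 19 high, left of the jigs; a bystander, to be left alone; origin at its underside
- cleaner: white squat bottle, diameter 48, 110 high, standing beyond the jigs; a bystander, to be left alone; origin at its underside
- cup: small open steel cup, rim diameter 60, 50 high, right of the jigs and nearer the robot; a bystander, to be left alone; origin at its underside
Not all that is in view belongs to the job. What is meant by the part that bears housing_mid is not green, and is the larger of those in its own colour.

How it is judged (in metres and radians):
On the way, in this order (a step that is already met when the one before it is completed fails the run):
1. the housing is home against the end stop while the clamp is still open (x of housing_mid in the frame of jig_home between -0.004 and 0.004 m and horizontal distance between housing_mid and jig_home below 0.007 m and z of housing_mid in the frame of jig_home between -0.004 and 0.004 m and value of joint jig_lever below 0.5 rad), for 0.2 s.
2. the lever has snapped over into lock with the housing home (x of housing_mid in the frame of jig_home between -0.004 and 0.004 m and horizontal distance between housing_mid and jig_home below 0.007 m and z of housing_mid in the frame of jig_home between -0.004 and 0.004 m and value of joint jig_lever above 1.4 rad), for 0.2 s.
At the end, for the whole second after the job is handed in: The housing sits upright in the channel, within 4 mm of fully home along the channel; the lever of its jig stands in lock (above 1.4 rad) and the pad presses the housing; the empty jig's lever is open (below 0.3 rad); bystanders within 25 mm of where they were (all of step 2 and contact force between jig_pad and housing above 1 N and value of joint spare_lever below 0.3 rad and angle between housing_mid's own z axis and vertical below 0.1 rad); the robot touches nothing.
It fails at once if the housing is lifted more than 10 mm off the jig (z of housing_mid in the frame of jig_home above 0.01 m).
It fails at once if the housing is tipped over (angle between housing_mid's own z axis and vertical above 0.4 rad).
It fails at once if the empty jig's lever is pushed (value of joint spare_lever above 0.4 rad).
It fails at once if a bystander is moved more than 25 mm (distance of any of seal, plug, driver, tape, cleaner, cup from where it was at the start of the episode above 0.025 m).
It also fails if it takes over 45 s, if anything falls off the work surface, if the arm or the gripper's body presses on something with over 40 N, if the wrist force passes 120 N, or if a joint passes its speed limit or range.

ROBOT

A 6-joint arm with a two-finger parallel gripper is mounted at the origin on the work surface. World frame = base frame: x ahead of the robot, y to its left, z up, the work surface at z = 0. Lengths are in mm, angles in degrees, forces in N, time in s.
With the tool pointing down it reaches from about 200 to 875 mm from the base axis. Payload 3.4 kg.
Tool frame: the origin (TCP) lies between the finger pads; the fingertips stand 19 mm ahead of it and the grasp point (between the pads) is the TCP; z points along the fingers, y is the direction in which the jaws open and shut (so a half turn about z gives the same grasp; the last joint's range is limited). The gripper opens to 94 mm and grips with 3 to 60 N. Pads are 16 mm wide; open, the fingers measure 119 mm over their backs; the gripper's body (75 mm by 177 mm) begins 78 mm behind the grasp point.
Start: joints at [-81.188, 15.808, 86.224, -0, 77.962, -6.933], TCP at [156.027, -553.461, 224.493] pointing down, gripper open.
Joint ranges: [-165.64, 165.64], [-43.16, 119.46], [12.63, 154.43], [-67.54, 247.53], [6.08, 155.33], [-154.97, 154.97]. Speed limits (degrees/s): [147.25, 147.25, 180, 180, 180, 180].

INTERFACE

Orientations are given as a 3x3 rotation matrix whose columns are the frame's x, y, z axes.
In Python, from bench import arm, get_image, workorder gives the robot as it stands.
- The arm moves only by the tool apply_moves, never from a script. Its argument "motion" is a list of rows, each a list of 2 entries, a list of its own where there are three numbers: the shift along the tool's x, y, z in m, then the turn about the tool's z in degrees. In form: [[[dx, dy, dz], yaw], ...]. A call has 1 to 5 rows; each row shifts and turns the commanded pose from where the row before left it, along the tool's axes as they then stand; what a row does not reach is not made up. A row lasts 1/12 s, in which the tool goes at most 41.7 mm and 7.16 degrees, less where a joint would pass 70% of its speed; a pose out of reach is approached as far as the arm can. A call with a gripper value outside its range is refused whole. "jaw" is the closure, from 0 (fully open) to 1 (shut), set as the call begins (left out, the last holds). The fingers move at their own pace and stop on an object; "force" is the grip in N (left out, the last holds). Time passes only in rows, so rows that do not move let the fingers close. It gives the time, the measured TCP pose, the force and the opening at its end, in the units of the state.
- arm.get_obs(): the state, without advancing time (a new reading comes with each control period).
- get_image(name): name is "scene" or "top" or "wrist"; returns a dict with "pixels" (480x640x3 uint8, red, green, blue), "z_map" (480x640 float32, mm along the optical axis (not along the pixel's ray), 0 where there is no reading), "mtx" (3x3 intrinsics, pixels), "dist_coeffs" ([k1, k2, p1, p2, k3] as OpenCV has them; the pictures are not rectified), "R" (3x3) and "t" (3): a world point X has camera coordinates R X + t; the wrist camera has in their place "hand_eye" (4x4, takes a point from camera to tool coordinates, whose origin is the TCP and whose axes are the flange's). Camera axes: x right, y down, z forward; pixel columns grow to the right and rows downward; lengths in mm; the calibration is good to about 2 mm. A picture is of the moment at which its call begins: read the wrist's pose just before it.
- workorder.finish_job(): hands the job in, once; it reports no verdict.
The state is a dict: "time": time; "q": joint angles; "qd": joint speeds; "effort": joint torques, N m; "tool_pos": TCP position; "tcp_rot": TCP orientation; "ft_force": force on the tool from outside, world axes, zero at the start; "wrist_torque": the same for the moment, N m; "gripper_width": finger opening in mm.
Only numpy, scipy, OpenCV 4.12 (cv2) and the standard library are available. Lean on these libraries where they do the work, as an engineer would, in place of code of your own. Each camera call takes 0.05 s, during which the arm holds its last target.

## Working session

There is one attempt and no reset: what is moved stays moved. The work goes in short steps, Python scripts to look and compute and a tool call to move; the robot and the scene stay as the last step left them, time stands still between calls to the robot, and variables do not carry over. Pictures are saved under pics/ and viewed, and the job is handed in when it is done.

Besides the shell and the picture viewer there is one more tool, called after ">>>" as a command line: name --argument value ..., lists and objects as JSON in quotes. apply_moves: Moves the arm, as the interface text tells. Its arguments: {"type":"object","properties":{"motion":{"type":"array","items":{"type":"array"}},"jaw":{"type":"number"},"force":{"type":"number"}},"required":["motion"]}

```bash
mkdir -p pics; ls; python3 - <<'E'
from bench import arm,get_image,workorder
import cv2,numpy as np
print(arm.get_obs())
for n in ["scene","top"]:
    d=get_image(n); cv2.imwrite(f"pics/{n}0.png",d["pixels"][:,:,::-1]); np.savez(f"{n}0.npz",**d)
    print(n,d["mtx"],d["dist_coeffs"],d["R"],d["t"])
E
```

```text
pics
{'time': 0.0, 'q': array([-8.11897488e+01,  1.58476453e+01,  8.62939824e+01, -1.80091902e-03,
        7.79628229e+01, -6.93223177e+00]), 'qd': array([ 0.05379268,  0.03094781,  0.01008351, -0.0050727 , -0.06934159,
       -0.00795168]), 'effort': array([ 3.11369913e-03, -4.04574287e+01, -2.37223399e+01,  7.04206573e-02,
        3.43312661e-02, -1.26321870e-04]), 'tool_pos': array([ 155.91211238, -552.90191652,  223.61310593]), 'tcp_rot': array([[ 9.62489084e-01,  2.71320231e-01, -3.09594512e-04],
       [ 2.71320342e-01, -9.62487425e-01,  1.79678766e-03],
       [ 1.89524018e-04, -1.81338779e-03, -9.99998338e-01]]), 'ft_force': array([ 0.01386511, -0.29780936,  0.10530243]), 'wrist_torque': array([-0.0138006 ,  0.00158891, -0.04650334]), 'gripper_width': 93.82115818909962}
scene [[434.90023315   0.         321.4854008 ]
 [  0.         434.90023315 239.0901394 ]
 [  0.           0.           1.        ]] [0.01498088 0.         0.         0.         0.        ] [[ 0.72433262  0.68936338 -0.01097208]
 [ 0.44012188 -0.47458047 -0.76227692]
 [-0.53069293  0.54731299 -0.64715803]] [-382.95557549 -198.15674159 1314.48259918]
top [[529.63000725   0.         322.28758619]
 [  0.         529.63000725 244.98036834]
 [  0.           0.           1.        ]] [-0.05580693  0.          0.          0.          0.        ] [[ 1.05496663e-02 -9.99940120e-01  2.90862188e-03]
 [-9.79143885e-01 -1.09203799e-02 -2.02874340e-01]
 [ 2.02893955e-01 -7.07702736e-04 -9.79200461e-01]] [ -17.7560471   532.23951014 1250.44082842]
```

View pics/top0.png

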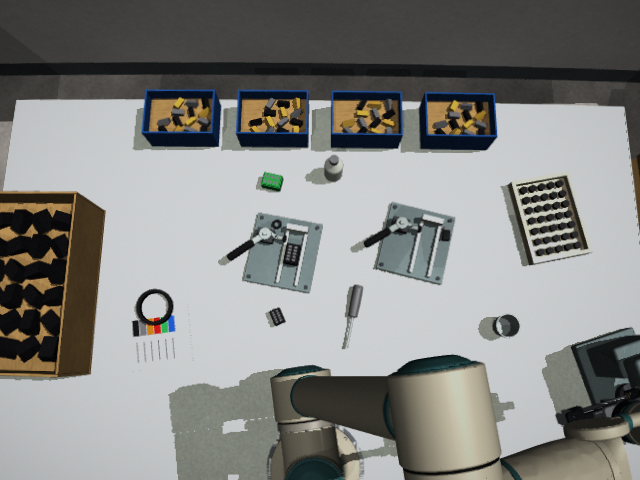

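View pics/scene0.png

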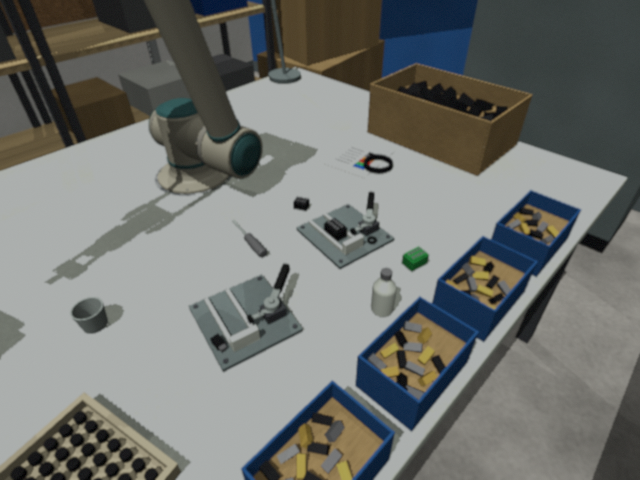

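The left jig (housing at about (292,254) in top) is the target. The decoys are the small black block at (277,317) and the green block at (272,182). I'll zoom in next.

```bash
cat > h.py <<'E'
import numpy as np,cv2
def ray(d,uv,z):
    uv=np.asarray(uv,float).reshape(-1,1,2)
    n=cv2.undistortPoints(uv,d["mtx"],d["dist_coeffs"]).reshape(-1,2)
    R=d["R"];C=-R.T@d["t"]; D=np.c_[n,np.ones(len(n))]@R
    return C+D*((z-C[2])/D[:,2])[:,None]
def proj(d,X):
    r,_=cv2.Rodrigues(d["R"]); return cv2.projectPoints(np.asarray(X,float).reshape(-1,1,3),r,np.asarray(d["t"],float),d["mtx"],d["dist_coeffs"])[0].reshape(-1,2)
E
python3 - <<'E'
import numpy as np,cv2
for n,(x0,y0,w,h) in {"top":(210,190,133,140),"scene":(280,180,130,100)}.items():
    p=np.load(n+"0.npz")["pixels"][y0:y0+h,x0:x0+w,::-1]
    cv2.imwrite(f"pics/{n}z.png",cv2.resize(p,None,fx=600/h if n=="scene" and 0 else 4.25,fy=4.25,interpolation=cv2.INTER_CUBIC))
d=np.load("top0.npz")
p=d["pixels"]; hsv=cv2.cvtColor(p,cv2.COLOR_RGB2HSV)
print(p[275,265],p[254,292],p[230,293],p[320,240],p[254,305],hsv[275,265])
E
```

```text
[123 139 140] [37 37 39] [53 55 51] [205 208 210] [122 137 138] [ 92  31 140]
```

View pics/topz.png

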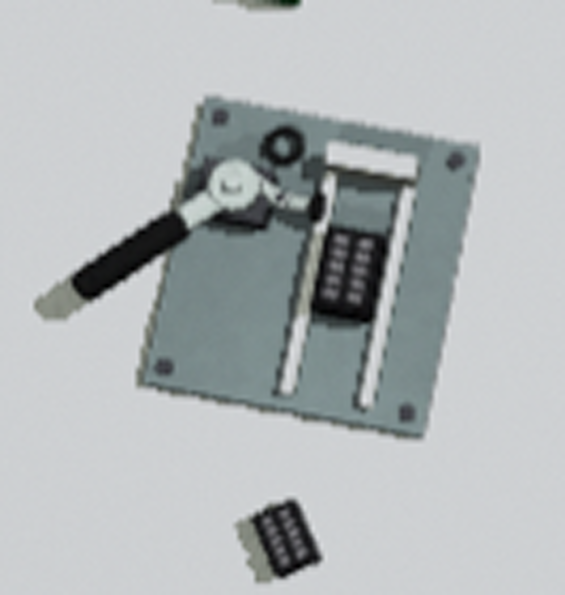

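View pics/scenez.png

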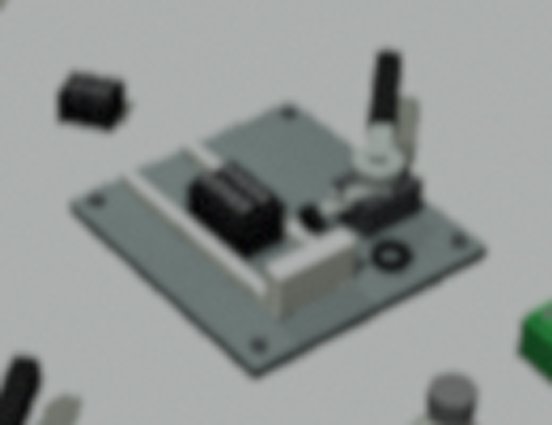

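The zoom shows the housing at (347,275), the end stop at (370,160), the lever hub at (235,187) and the grip from (180,232) to (85,287). Next I'll fit the plate, using the metal mask for its outline.

```bash
python3 - <<'E'
from h import *
d=np.load("top0.npz"); p=d["pixels"]; hsv=cv2.cvtColor(p,cv2.COLOR_RGB2HSV)
m=((p.max(2)<165)).astype(np.uint8)
m[:, :235]=0; m[:205]=0; m[300:]=0; m[:,330:]=0
m=cv2.morphologyEx(m,cv2.MORPH_OPEN,np.ones((9,9)))
m=cv2.morphologyEx(m,cv2.MORPH_CLOSE,np.ones((9,9)))
n,l,s,c=cv2.connectedComponentsWithStats(m);print(s)
i=1+np.argmax(s[1:,4]); cs,_=cv2.findContours((l==i).astype(np.uint8),0,1); ct=cs[0].reshape(-1,2)
W=ray(d,ct,12)
r=cv2.minAreaRect(W[:,:2].astype(np.float32)); print("plate",r); 
# jig x axis direction: long side 180
b=cv2.boxPoints(r); print(b)
# end stop white mask z=44, housing top z=46
sub=lambda lo,hi:None
wm=(p.min(2)>195).astype(np.uint8); wm2=np.zeros_like(wm); wm2[218:290,270:312]=wm[218:290,270:312]
n,l,s,c=cv2.connectedComponentsWithStats(wm2);print(s,c)
for k in range(1,n):
  if s[k,4]>20:
    ys,xs=np.where(l==k); 
    for z in (22,44):
      q=ray(d,np.c_[xs,ys],z)[:,:2]; print(k,z,cv2.minAreaRect(q.astype(np.float32)))
C=-d["R"].T@d["t"];print(C)
for nm,uv,z in [("hub",(210+235/4.25,190+187/4.25),58),("housing",(210+350/4.25,190+275/4.25),46),("stopctr",(210+372/4.25,190+158/4.25),44),("gripA",(210+183/4.25,190+225/4.25),58),("gripB",(210+88/4.25,190+285/4.25),58),("small",(210+287/4.25,190+540/4.25),20)]:
  print(nm,ray(d,uv,z))
E
```

```text
[[     0      0    640    480 302824]
 [   243    214     79     78   4376]]
plate ((522.8560180664062, 95.17010498046875), (186.89695739746094, 181.89016723632812), 79.7117919921875)
[[416.6833     19.466873 ]
 [595.649     -13.0186615]
 [629.02875   170.87334  ]
 [450.06305   203.35887  ]]
[[     0      0    640    480 306942]
 [   296    218     16      3     32]
 [   287    224     20      7     75]
 [   286    233      2      5      6]
 [   295    235     12     50     90]
 [   285    243      1      1      1]
 [   277    265      5     17     30]
 [   270    287     11      3     21]
 [   311    287      1      3      3]] [[319.52059021 239.4923308 ]
 [305.21875    218.65625   ]
 [296.53333333 227.08      ]
 [286.83333333 234.83333333]
 [300.5        259.5       ]
 [285.         243.        ]
 [278.63333333 272.93333333]
 [274.33333333 288.47619048]
 [311.         288.        ]]
1 22 ((606.3527221679688, 36.6812858581543), (5.270112037658691, 38.333805084228516), 0.636018693447113)
1 44 ((600.6660766601562, 35.87984085083008), (5.181673526763916, 37.69026184082031), 0.636016726
[... 492 characters left out ...]
 41.453155517578125), 80.29236602783203)
6 44 ((463.2928771972656, 94.61968231201172), (3.8794753551483154, 40.757240295410156), 80.2923355102539)
7 22 ((428.6127014160156, 104.41668701171875), (4.998376846313477, 24.959962844848633), 0.6726341247558594)
7 44 ((425.90997314453125, 102.47811126708984), (4.9144606590271, 24.540939331054688), 0.672606348991394)
[ 267.61949626  -11.05778582 1332.46162021]
hub [[557.8071233  129.01683844  58.        ]]
housing [[508.81089839  61.72513697  46.        ]]
stopctr [[579.39104213  50.43164316  44.        ]]
gripA [[534.91708752 158.42336575  58.        ]]
gripB [[498.98763856 211.95306354  58.        ]]
small [[356.96229654  96.36465227  20.        ]]
```

>>> apply_moves --motion '[[[0.0226, -0.0263, 0], 0], [[0.0226, -0.0263, 0], 0], [[0.0226, -0.0263, 0], 0], [[0.0226, -0.0263, 0], 0], [[0.0226, -0.0263, 0], 0]]' --jaw 1 --force 20

```text
time: 0.52
tool_pos: [229.3, -394.4, 224.0]
tcp_rot: [[0.963, 0.271, -0.0], [0.271, -0.963, 0.001], [0.0, -0.001, -1.0]]
ft_force: [0.9, -0.7, 0.8]
gripper_width: 64.1
```

>>> apply_moves --motion '[[[0.0226, -0.0263, 0], 0], [[0.0226, -0.0263, 0], 0], [[0.0226, -0.0263, 0], 0], [[0.0226, -0.0263, 0], 0], [[0.0226, -0.0263, 0], 0]]'

```text
time: 0.93
tool_pos: [302.3, -237.2, 224.3]
tcp_rot: [[0.963, 0.271, -0.0], [0.271, -0.963, 0.0], [0.0, -0.0, -1.0]]
ft_force: [1.0, -0.3, 0.7]
gripper_width: 30.8
```

>>> apply_moves --motion '[[[0.0226, -0.0263, 0], 0], [[0.0226, -0.0263, 0], 0], [[0.0226, -0.0263, 0], 0], [[0.0226, -0.0263, 0], 0], [[0.0226, -0.0263, 0], 0]]'

```text
time: 1.35
tool_pos: [375.3, -80.0, 224.4]
tcp_rot: [[0.963, 0.271, -0.0], [0.271, -0.963, -0.0], [-0.0, 0.0, -1.0]]
ft_force: [-0.0, -1.1, -0.3]
gripper_width: 0.4
```

>>> apply_moves --motion '[[[0.0226, -0.0263, 0], 0], [[0.0226, -0.0263, 0], 0], [[0.0226, -0.0263, 0], 0], [[0.0226, -0.0263, 0], 0], [[0.0226, -0.0263, 0], 0]]'

```text
time: 1.77
tool_pos: [448.4, 77.3, 224.2]
tcp_rot: [[0.962, 0.272, -0.0], [0.272, -0.962, -0.0], [-0.0, 0.0, -1.0]]
ft_force: [0.8, -0.9, 0.5]
gripper_width: 0.6
```

>>> apply_moves --motion '[[[0, 0, 0], -7], [[0, 0, 0], -7], [[0, 0, 0], -7], [[0, 0, 0], -7], [[0, 0, 0], -7]]'

```text
time: 2.18
tool_pos: [448.0, 75.7, 224.0]
tcp_rot: [[0.628, 0.779, -0.001], [0.779, -0.628, -0.0], [-0.001, -0.001, -1.0]]
ft_force: [-0.3, 0.6, 0.2]
gripper_width: 0.5
```

>>> apply_moves --motion '[[[0, 0, 0], -7], [[0, 0, 0], -7], [[0, 0, 0], -7], [[0, 0, 0], -7], [[0, 0, 0], -7]]'

```text
time: 2.6
tool_pos: [448.0, 75.5, 224.1]
tcp_rot: [[0.068, 0.998, -0.001], [0.998, -0.068, -0.0], [-0.0, -0.001, -1.0]]
ft_force: [-0.1, -0.4, -0.0]
gripper_width: 0.5
```

>>> apply_moves --motion '[[[0, 0, 0], -7], [[0, 0, 0], -7], [[0, 0, 0], -7], [[0, 0, 0], -7], [[0, 0, 0], -7]]'

```text
time: 3.02
tool_pos: [448.0, 75.5, 224.0]
tcp_rot: [[-0.516, 0.856, -0.001], [0.856, 0.516, -0.0], [0.0, -0.001, -1.0]]
ft_force: [0.5, 0.4, 0.9]
gripper_width: 0.8
```

>>> apply_moves --motion '[[[0, 0, 0], -7], [[0, 0, 0], -7], [[0, 0, 0], -7], [[0, 0, 0], -7], [[0, 0, 0], -7]]'

```text
time: 3.43
tool_pos: [448.0, 75.4, 224.1]
tcp_rot: [[-0.914, 0.405, -0.001], [0.405, 0.914, -0.0], [0.001, -0.0, -1.0]]
ft_force: [-0.4, 0.6, 0.4]
gripper_width: 0.4
```

>>> apply_moves --motion '[[[0, 0, 0], -7], [[0, 0, 0], -7], [[0, 0, 0], 0], [[0, 0, 0], 0]]'

```text
time: 3.77
tool_pos: [448.1, 75.5, 224.2]
tcp_rot: [[-0.983, 0.181, -0.001], [0.181, 0.983, -0.0], [0.001, -0.0, -1.0]]
ft_force: [0.3, -0.8, -0.3]
gripper_width: 0.5
```

```bash
python3 - <<'E'
from bench import arm,get_image
import cv2,numpy as np
o=arm.get_obs()
d=get_image("wrist"); cv2.imwrite("pics/w1.png",d["pixels"][:,:,::-1])
H=np.asarray(d["hand_eye"],float);T=np.eye(4);T[:3,:3]=o["tcp_rot"];T[:3,3]=o["tool_pos"]
M=np.linalg.inv(T@H); np.savez("w1.npz",pixels=d["pixels"],z_map=d["z_map"],mtx=d["mtx"],dist_coeffs=d["dist_coeffs"],R=M[:3,:3],t=M[:3,3]); print(H,(T@H)[:3,3])
E
```

```text
[[ 5.39641189e-04 -9.66255343e-01 -2.57585559e-01  7.47581357e+01]
 [ 9.99999763e-01  4.11488374e-04  5.51421521e-04  1.30786375e+00]
 [-4.26820528e-04 -2.57585796e-01  9.66255337e-01 -1.61023173e+02]
 [ 0.00000000e+00  0.00000000e+00  0.00000000e+00  1.00000000e+00]] [374.92620306  90.30666963 385.23735087]
```

View pics/w1.png

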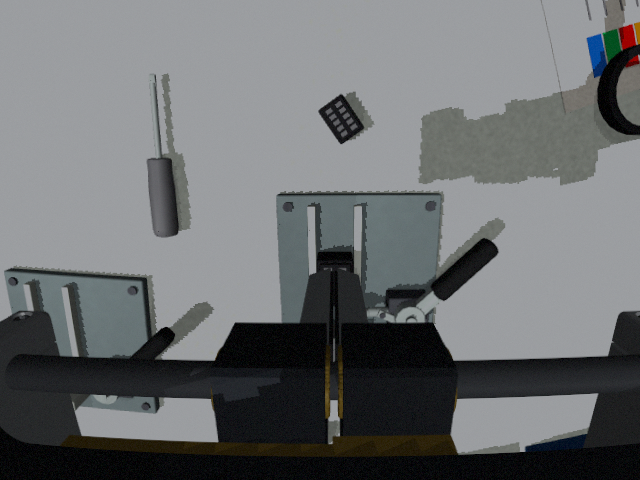

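Wrist view: the near plate edge runs from (277,194) to (442,193), the rails start at (312,206) and (360,206), and the housing's rear edge is at about (335,253). The fingers cover the rest.

```bash
python3 - <<'E'
from h import *
d=np.load("w1.npz"); p=d["pixels"].astype(int)
print(p[230,300:375].max(1))
print(p[185:200,340].max(1)); print(p[192:212,312].max(1)); print(p[215,270:284].max(1),p[215,434:448].max(1)); print(p[245:262,335].max(1))
O=np.array([517,63.]);a=np.radians(-10.3);X=np.array([np.cos(a),np.sin(a)]);Y=np.array([-X[1],X[0]])
for nm,uv,z in [("cornR",(277,194),12),("cornL",(441.5,193),12),("edge340",(340,192.5),12),("right215",(277.5,215),12),("left215",(441,215),12),("railR in",(316,230),22),("railL in",(354,230),22),("hous rear top",(335,253),46),("gripEnd",(491,245),58),("gripStart",(437,293),58),("hub",(411,318),58),("screwR",(288,206.5),12),("screwL",(430.5,205.5),12)]:
    w=ray(d,uv,z)[0,:2]; print(nm,w.round(1),((w-O)@X).round(1),((w-O)@Y).round(1))
E
```

```text
[111 110 110 112 111 112 113  92 158 117 158 160 160 159 160  82  59  57
  56  60  58 108 111 111 109 111 110 110 112 109 109 110 106 110 112 109
 111 109 109 110 111 108 110 109 110 113 111 109 110 108 112 108 112 100
 158 161 160 159 161 163 161 151  76  68  66 115 119 118 118 117 118 119
 117 117 118]
[160 160 161 159 161 160 157  92  57  35  82 108 112 112 111]
[151  57  33  76 103 114 113 114 118 114 108  56  58  53  94 160 159 160
 160 160]
[159 159 160 160 159 160 138 110 112 112 112 113 111 113] [116 114 115 113 115 108 105 107 143 160 160 161 161 159]
[108 101  53  57  57  53  38  12   3   0   4   5  10   4   9  22  17]
cornR [419.3  23.7] -89.1 -56.2
cornL [448.4 189.2] -90.0 111.9
edge340 [429.4  87. ] -90.5 8.0
right215 [440.7  19.4] -67.3 -56.5
left215 [471.2 186.1] -67.1 113.0
railR in [461.2  56.4] -53.7 -16.4
railL in [468.2  94.4] -53.7 22.1
hous rear top [481.2  72.3] -36.8 2.7
gripEnd [496.4 218.1] -48.0 148.9
gripStart [535.2 162.5] 0.1 101.1
hub [557.  134.4] 26.6 77.4
screwR [434.  32.] -76.2 -45.4
screwL [459.3 176.4] -77.0 101.3
```

>>> apply_moves --motion '[[[0, 0.002, 0.03], 0], [[0, 0, 0.035], 0], [[0, 0, 0.035], 0], [[0, 0, 0.03], 0], [[0, 0, 0.015], 0]]'

```text
time: 4.23
tool_pos: [446.1, 77.3, 76.3]
tcp_rot: [[-0.984, 0.18, -0.006], [0.181, 0.984, -0.0], [0.005, -0.001, -1.0]]
ft_force: [-0.5, 0.1, 0.1]
gripper_width: 0.3
```

>>> apply_moves --motion '[[[0, 0, 0.012], 0], [[0, 0, 0.012], 0], [[0, 0, 0.01], 0], [[0, 0, 0.006], 0], [[0, 0, 0], 0]]'

```text
time: 4.65
tool_pos: [447.8, 77.4, 38.4]
tcp_rot: [[-0.984, 0.179, -0.003], [0.179, 0.984, -0.0], [0.003, -0.001, -1.0]]
ft_force: [0.0, 0.8, 0.8]
gripper_width: 0.2
```

```bash
python3 - <<'E'
from bench import arm,get_image
import cv2
o=arm.get_obs();print(o["tool_pos"],o["ft_force"])
p=get_image("wrist")["pixels"][:,:,::-1];cv2.imwrite("pics/w2.png",p)
p=get_image("scene")["pixels"][160:290,250:420,::-1];cv2.imwrite("pics/s2.png",cv2.resize(p,None,fx=4,fy=4,interpolation=2))
E
```

```text
[447.82166277  77.38422684  38.36962316] [0.01147092 0.81438518 0.84348437]
```

View pics/w2.png

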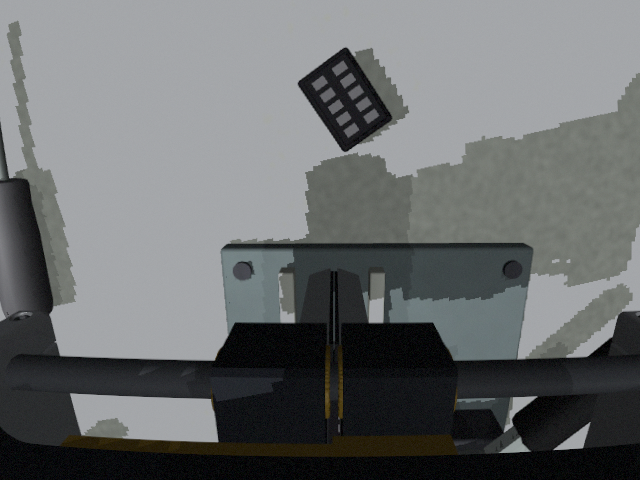

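View pics/s2.png

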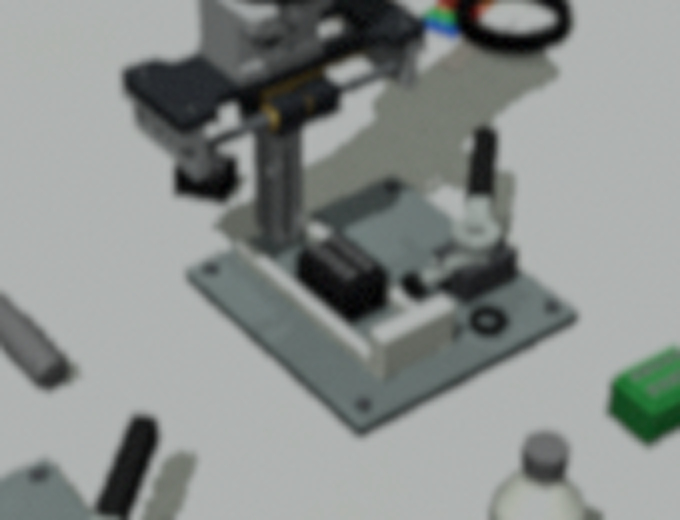

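The fingers stand in the channel behind the housing, so I'll push now.

>>> apply_moves --motion '[[[-0.006, 0, 0], 0], [[-0.006, 0, 0], 0], [[-0.005, 0, 0], 0], [[-0.005, 0, 0], 0], [[-0.005, 0, 0], 0]]'

```text
time: 5.17
tool_pos: [476.3, 72.4, 39.7]
tcp_rot: [[-0.984, 0.178, 0.001], [0.178, 0.984, -0.0], [-0.001, 0.0, -1.0]]
ft_force: [0.6, -0.3, 0.1]
gripper_width: 0.4
```

>>> apply_moves --motion '[[[-0.005, 0, 0], 0], [[-0.005, 0, 0], 0], [[-0.005, 0, 0], 0], [[-0.005, 0, 0], 0], [[-0.005, 0, 0], 0]]'

```text
time: 5.58
tool_pos: [500.3, 68.0, 39.3]
tcp_rot: [[-0.984, 0.178, -0.0], [0.178, 0.984, -0.0], [0.0, -0.0, -1.0]]
ft_force: [-0.2, 0.8, -0.8]
gripper_width: 0.4
```

>>> apply_moves --motion '[[[-0.003, 0, 0], 0], [[-0.003, 0, 0], 0], [[-0.002, 0, 0], 0], [[0, 0, 0], 0]]'

```text
time: 5.92
tool_pos: [508.3, 66.6, 39.4]
tcp_rot: [[-0.984, 0.178, 0.001], [0.178, 0.984, -0.0], [-0.001, -0.0, -1.0]]
ft_force: [0.2, 0.1, -0.3]
gripper_width: 0.7
```

>>> apply_moves --motion '[[[-0.002, 0, 0], 0], [[-0.002, 0, 0], 0], [[0, 0, 0], 0]]'

```text
time: 6.17
tool_pos: [512.2, 66.0, 39.5]
tcp_rot: [[-0.984, 0.178, 0.001], [0.178, 0.984, -0.0], [-0.001, -0.0, -1.0]]
ft_force: [0.5, 0.3, -0.3]
gripper_width: 0.4
```

>>> apply_moves --motion '[[[-0.001, 0, 0], 0], [[-0.001, 0, 0], 0], [[0, 0, 0], 0]]'

```text
time: 6.42
tool_pos: [513.8, 65.6, 39.5]
tcp_rot: [[-0.984, 0.178, 0.0], [0.178, 0.984, -0.0], [-0.0, -0.0, -1.0]]
ft_force: [0.6, 0.9, -0.5]
gripper_width: 0.5
```

```bash
cat > see.py <<'E'
import sys
from bench import arm,get_image
import cv2,numpy as np
k=sys.argv[1]
o=arm.get_obs();print(o["time"],o["tool_pos"],o["ft_force"])
d=get_image("top");np.savez(f"top{k}.npz",**d);a=d["pixels"][190:340,200:350,::-1]
b=get_image("scene")["pixels"][160:310,260:410,::-1]
cv2.imwrite(f"pics/v{k}.png",cv2.resize(np.hstack([a,b]),None,fx=2.66,fy=2.66,interpolation=2))
E
python3 see.py 3
```

```text
6.4167 [513.79486185  65.63085488  39.46950111] [ 0.61219394  0.94217339 -0.49102117]
```

View pics/v3.png

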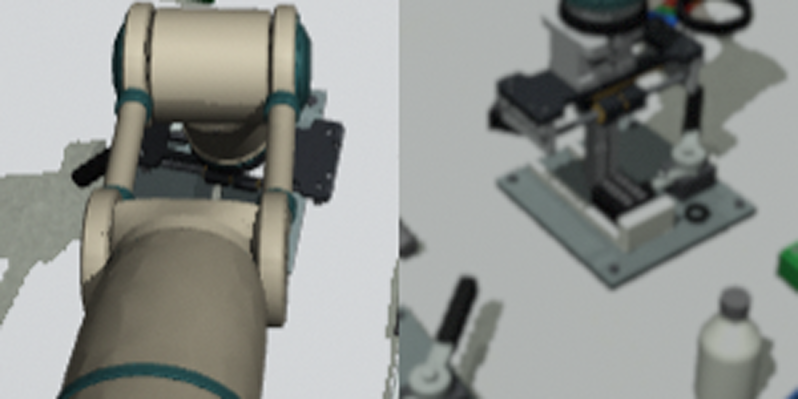

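Nearly home, with no contact force yet. I'll keep going in small steps.

>>> apply_moves --motion '[[[-0.001, 0, 0], 0], [[-0.001, 0, 0], 0], [[0, 0, 0], 0]]'

```text
time: 6.77
tool_pos: [514.1, 65.5, 39.3]
tcp_rot: [[-0.984, 0.178, -0.003], [0.178, 0.984, 0.0], [0.003, -0.0, -1.0]]
ft_force: [-3.2, 0.7, 4.0]
gripper_width: 0.4
```

>>> apply_moves --motion '[[[-0.001, 0, 0], 0], [[0, 0, 0], 0]]'

```text
time: 6.93
tool_pos: [514.1, 65.5, 39.2]
tcp_rot: [[-0.984, 0.178, -0.005], [0.178, 0.984, 0.001], [0.005, -0.0, -1.0]]
ft_force: [-4.6, 1.3, 4.7]
gripper_width: 0.6
```

>>> apply_moves --motion '[[[-0.001, 0, 0], 0], [[0, 0, 0], 0]]'

```text
time: 7.1
tool_pos: [514.2, 65.5, 39.1]
tcp_rot: [[-0.984, 0.178, -0.007], [0.178, 0.984, 0.001], [0.007, -0.0, -1.0]]
ft_force: [-6.9, 1.1, 5.3]
gripper_width: 0.4
```

The housing is home: a hard stop at TCP x=514.1 against 514.4 predicted, with the force rising. I'll hold briefly, back off and raise.

>>> apply_moves --motion '[[[0, 0, 0], 0], [[0, 0, 0], 0], [[0.004, 0, 0], 0], [[0.015, 0, 0], 0], [[0.02, 0, 0], 0]]'

```text
time: 7.52
tool_pos: [482.0, 71.6, 39.7]
tcp_rot: [[-0.984, 0.178, 0.005], [0.178, 0.984, -0.0], [-0.005, 0.0, -1.0]]
ft_force: [0.3, -0.3, -0.5]
gripper_width: 0.3
```

>>> apply_moves --motion '[[[0, 0, -0.03], 0], [[0, 0, -0.035], 0], [[0, 0, -0.035], 0], [[0, 0, 0], 0]]'

```text
time: 7.85
tool_pos: [484.9, 71.9, 145.8]
tcp_rot: [[-0.984, 0.178, 0.016], [0.178, 0.984, -0.0], [-0.016, 0.002, -1.0]]
ft_force: [1.2, 0.2, 0.4]
gripper_width: 0.0
```

>>> apply_moves --motion '[[[0, 0.035, 0], 0], [[0, 0.035, 0], 0], [[0.005, 0.035, 0], -6], [[0, 0, 0], -7], [[0, 0, 0], -7]]'

```text
time: 8.27
tool_pos: [493.9, 178.1, 138.9]
tcp_rot: [[-0.984, -0.178, 0.002], [-0.178, 0.984, 0.0], [-0.002, -0.0, -1.0]]
ft_force: [-0.1, -0.1, -1.0]
gripper_width: 0.6
```

>>> apply_moves --motion '[[[0, 0, 0], -7], [[0, 0, 0], -7], [[0, 0, 0], -7], [[0, 0, 0], -4], [[0, 0, 0], 0]]'

```text
time: 8.68
tool_pos: [493.8, 176.1, 139.0]
tcp_rot: [[-0.821, -0.571, 0.002], [-0.571, 0.821, -0.0], [-0.001, -0.001, -1.0]]
ft_force: [-0.3, 0.7, -0.2]
gripper_width: 0.6
```

```bash
python3 see.py 4; python3 - <<'E'
from bench import arm,get_image
import cv2,numpy as np
o=arm.get_obs()
d=get_image("wrist"); cv2.imwrite("pics/w4.png",d["pixels"][:,:,::-1])
H=np.asarray(d["hand_eye"],float);T=np.eye(4);T[:3,:3]=o["tcp_rot"];T[:3,3]=o["tool_pos"]
M=np.linalg.inv(T@H); np.savez("w4.npz",pixels=d["pixels"],z_map=d["z_map"],mtx=d["mtx"],dist_coeffs=d["dist_coeffs"],R=M[:3,:3],t=M[:3,3])
E
```

```text
8.6833 [493.76085532 176.11047212 138.97799956] [-0.26286247  0.66886028 -0.22264201]
```

View pics/v4.png

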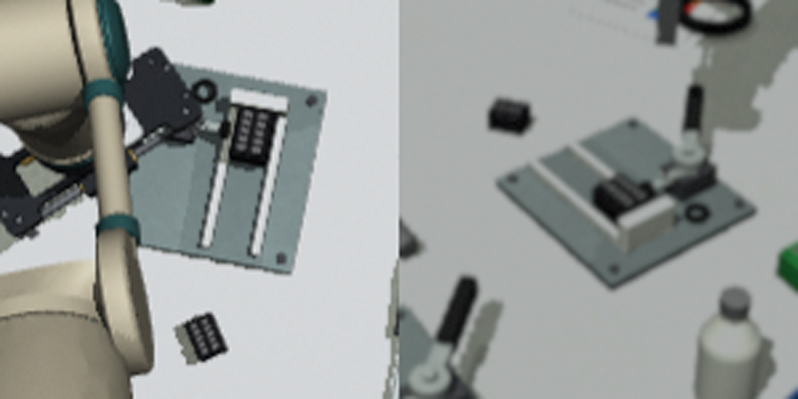

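View pics/w4.png

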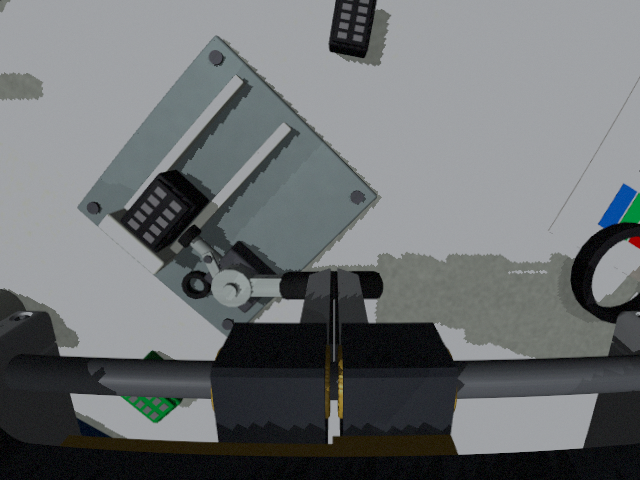

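The wrist view shows the housing at (165,210) tight against the white stop. The lever lies level in the image, with its hub at (231,289) and grip at (281–383, 285), so I'll check the finger clearance there.

```bash
python3 - <<'E'
from h import *
d=np.load("w4.npz"); p=d["pixels"].astype(int)
print(p[262:305,292].max(1)); print(p[262:305,372].max(1))
tcp=np.array([493.8,176.1]);a=np.radians(34.8);P=np.array([np.cos(a),np.sin(a)]);L=np.array([-P[1],P[0]])
for nm,uv,z in [("hub",(231,290),58),("g1 near",(292,272),58),("g1 far",(292,298),58),("g2near",(372,272),58),("g2far",(372,298),58),("gripstart",(281,285),58),("gripend",(383,285),58)]:
    w=ray(d,uv,z)[0,:2]; print(nm,w.round(1),"push",((w-tcp)@P).round(1),"along",((w-tcp)@L).round(1))
E
```

```text
[117 115 117 114 113 115 116 107  64  49  13   4  12  15  10  16  12  21
  15  24   8  19  27  20  26  30  28  27  22  23  25  26  27  24  23  18
  18 108 166 166 164 165 164]
[166 164 158 119 118 118 118 117 109  32   5   5   6   7  17   4  15   7
  14  16  13  21  15  13  14  15  20  14  18  17  13  15   7  13   3  15
  60 125 165 166 165 164 165]
hub [560.1 134.5] push 30.7 along -72.0
g1 near [523.7 162.9] push 17.0 along -27.9
g1 far [540.3 173.6] push 36.8 along -28.6
g2near [491.9 208.9] push 17.1 along 28.0
g2far [507.8 220.6] push 36.9 along 28.5
gripstart [536.3 161.8] push 26.8 along -36.0
gripend [495.3 221.1] push 26.9 along 36.1
```

>>> apply_moves --motion '[[[0, 0.002, 0.025], 0], [[0, 0, 0.03], 0], [[0, 0, 0.02], 0], [[0, 0, 0.015], 0], [[0, 0, 0], 0]]'

```text
time: 9.25
tool_pos: [489.6, 177.2, 46.5]
tcp_rot: [[-0.822, -0.569, -0.006], [-0.569, 0.822, -0.001], [0.006, 0.002, -1.0]]
ft_force: [0.2, 0.1, 0.5]
gripper_width: 0.6
```

>>> apply_moves --motion '[[[-0.004, 0, 0], 0], [[-0.004, 0, 0], 0], [[-0.003, 0, 0], 0], [[0, 0, 0], 0]]'

```text
time: 9.58
tool_pos: [502.1, 184.3, 50.5]
tcp_rot: [[-0.822, -0.57, 0.002], [-0.57, 0.822, -0.0], [-0.002, -0.001, -1.0]]
ft_force: [0.2, -0.6, 1.0]
gripper_width: 0.3
```

>>> apply_moves --motion '[[[-0.0051, 0.001, 0], 4], [[-0.0051, 0.001, 0], 4], [[-0.0051, 0.001, 0], 4], [[-0.0051, 0.001, 0], 4]]'

```text
time: 9.92
tool_pos: [514.3, 196.7, 50.1]
tcp_rot: [[-0.948, -0.318, -0.005], [-0.318, 0.948, -0.002], [0.005, -0.0, -1.0]]
ft_force: [-5.1, -2.4, 4.5]
gripper_width: 0.5
```

>>> apply_moves --motion '[[[-0.0051, 0.001, 0], 4], [[-0.0051, 0.001, 0], 4], [[-0.0051, 0.001, 0], 4], [[-0.0051, 0.001, 0], 4], [[-0.0051, 0.001, 0], 4]]'

```text
time: 10.33
tool_pos: [537.9, 208.3, 50.0]
tcp_rot: [[-1.0, 0.026, -0.005], [0.026, 1.0, 0.002], [0.005, 0.002, -1.0]]
ft_force: [-6.8, 4.2, 2.8]
gripper_width: -0.0
```

>>> apply_moves --motion '[[[-0.0051, 0.001, 0], 4], [[-0.0051, 0.001, 0], 4], [[-0.0051, 0.001, 0], 4], [[-0.0051, 0.001, 0], 4], [[0, 0, 0], 0]]'

```text
time: 10.75
tool_pos: [561.5, 209.8, 49.9]
tcp_rot: [[-0.954, 0.299, -0.0], [0.299, 0.954, 0.002], [0.001, 0.002, -1.0]]
ft_force: [-2.7, 2.9, 0.3]
gripper_width: 0.6
```

```bash
python3 see.py 5; python3 -c "
from bench import arm;print(arm.get_obs()['q'])"
```

```text
10.75 [561.54777932 209.76641389  49.89091005] [-2.69261347  2.85650599  0.28172167]
[ 13.74801529  25.98804928  97.3141054    0.10189073  56.70471414
 -59.12287573]
```

View pics/v5.png

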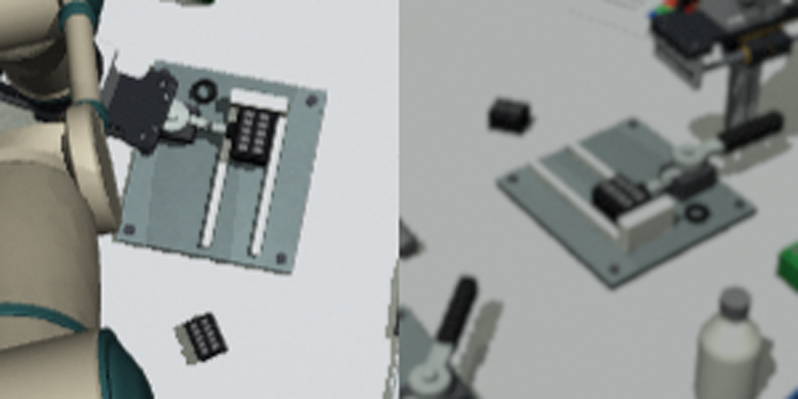

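The lever has swung about 52°, the pad is reaching the housing, and the force is falling towards the dead point. I'll continue.

>>> apply_moves --motion '[[[-0.0051, 0.001, 0], 4], [[-0.0051, 0.001, 0], 4], [[-0.0051, 0.001, 0], 4], [[-0.0051, 0.001, 0], 4], [[-0.0051, 0.001, 0], 4]]'

```text
time: 11.27
tool_pos: [587.5, 201.7, 50.0]
tcp_rot: [[-0.795, 0.607, 0.002], [0.607, 0.795, -0.001], [-0.002, 0.001, -1.0]]
ft_force: [0.3, 0.3, 0.7]
gripper_width: 0.4
```

>>> apply_moves --motion '[[[-0.0051, 0.001, 0], 4], [[0, 0, 0], 0], [[0, 0, 0], 0], [[0, 0, 0], 0]]'

```text
time: 11.6
tool_pos: [591.2, 199.5, 49.7]
tcp_rot: [[-0.753, 0.658, 0.001], [0.658, 0.753, -0.0], [-0.001, 0.0, -1.0]]
ft_force: [-0.7, -0.5, 0.7]
gripper_width: 1.0
```

```bash
python3 see.py 6
```

```text
11.6 [591.21536067 199.45484462  49.66800059] [-0.73535435 -0.5327789   0.65548912]
```

View pics/v6.png

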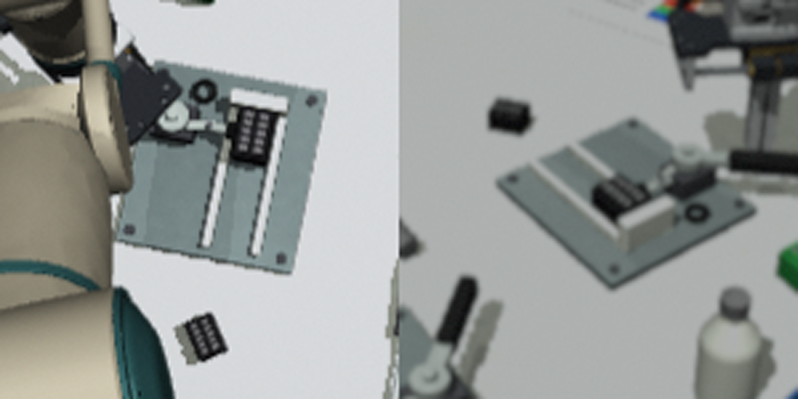

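The force went to zero, so the lever has snapped away from the fingers. I'll back off, rise and check.

>>> apply_moves --motion '[[[0.015, 0, 0], 0], [[0.015, 0, 0], 0], [[0, 0, -0.03], 0], [[0, 0, -0.035], 0], [[0, 0, -0.035], 0]]'

```text
time: 12.12
tool_pos: [565.8, 220.7, 149.6]
tcp_rot: [[-0.753, 0.658, -0.004], [0.658, 0.753, -0.001], [0.002, -0.003, -1.0]]
ft_force: [0.1, 0.3, 0.7]
gripper_width: 0.6
```

>>> apply_moves --motion '[[[0.03, 0, -0.02], 0], [[0.035, 0, 0], 0], [[0.035, 0, 0], 0], [[0.035, 0, 0], 0], [[0, 0, 0], 0]]'

```text
time: 12.53
tool_pos: [460.1, 312.3, 169.6]
tcp_rot: [[-0.755, 0.655, -0.005], [0.655, 0.755, 0.002], [0.005, -0.002, -1.0]]
ft_force: [-0.6, -0.1, -0.1]
gripper_width: 0.6
```

```bash
python3 see.py 7;python3 - <<'E'
from bench import arm,get_image
import cv2,numpy as np
o=arm.get_obs()
d=get_image("wrist"); cv2.imwrite("pics/w7.png",d["pixels"][:,:,::-1])
H=np.asarray(d["hand_eye"],float);T=np.eye(4);T[:3,:3]=o["tcp_rot"];T[:3,3]=o["tool_pos"]
M=np.linalg.inv(T@H); np.savez("w7.npz",pixels=d["pixels"],mtx=d["mtx"],dist_coeffs=d["dist_coeffs"],R=M[:3,:3],t=M[:3,3])
E
```

```text
12.5333 [460.0837544  312.26633791 169.6236884 ] [-0.59951803 -0.09042753 -0.11852895]
```

View pics/v7.png

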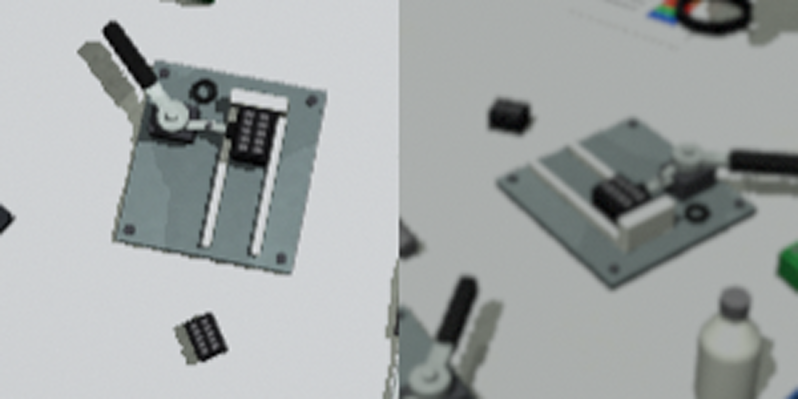

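View pics/w7.png

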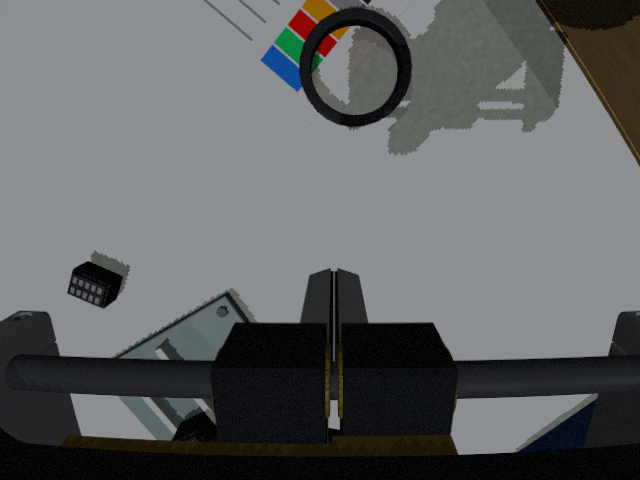

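```bash
python3 - <<'E'
from h import *
d=np.load("top7.npz"); d0=np.load("top0.npz")
f=lambda u,v:(200+u/2.66,190+v/2.66)
a,b=ray(d,[f(172,117),f(111,28)],58)[:,:2]; v=b-a; print(a,b,np.degrees(np.arctan2(v[1],v[0]))+10.3,np.hypot(*v))
O=np.array([517,63.]);t=np.radians(-10.3);X=np.array([np.cos(t),np.sin(t)]);Y=np.array([-X[1],X[0]])
p=d["pixels"].max(2); m=np.zeros(p.shape,np.uint8); m[225:255,285:306]=p[225:255,285:306]<75
m=cv2.morphologyEx(m,cv2.MORPH_CLOSE,np.ones((5,5)));
for nm,uv in [("housing near top",f(250,161)),("housing far top",f(258,108)),("stop near edge",f(258,107))]:
    w=ray(d,uv,46 if 'hous' in nm else 44)[0,:2]; print(nm,(w-O)@X,(w-O)@Y)
# change outside jig
df=np.abs(d["pixels"].astype(int)-d0["pixels"]).max(2)>40
for nm,(u,v) in dict(driver=(352,318),tape=(154,307),cleaner=(333,168),cup=(506,326),plug=(445,236),seal=(277,224),sparelever=(377,240)).items(): print(nm,df[v-20:v+20,u-25:u+25].sum() if nm!="seal" else df[v-6:v+6,u-5:u+5].sum())
E
```

```text
[557.82806456 130.5810593 ] [643.11734225 190.9334133 ] 45.58396845694273 104.48285755455174
housing near top 3.250325217155325 -4.576771745631101
housing far top 54.30642271654814 -1.8209094130578576
stop near edge 55.69739887927755 -1.4492919398800654
driver 0
tape 1641
cleaner 0
cup 0
plug 0
seal 0
sparelever 0
```

The lever stands at 45.6° (lock is 46°) and the housing spans x=3..54, so it is home. The tape region differs from the first picture, so I'll check whether that is only the arm or its shadow.

```bash
python3 - <<'E'
from h import *
print("tape now (wrist)",ray(np.load("w7.npz"),(356,67),15),"start (top)",ray(np.load("top0.npz"),(154.5,307),15))
E
python3 - <<'E'
from bench import workorder
print(workorder.finish_job())
E
```

```text
tape now (wrist) [[378.68422338 410.01952373  15.        ]] start (top) [[378.00934207 404.69293274  15.        ]]
the job is handed in; nothing more can be done
None
```

I pushed the housing home against the white stop, then swung that jig's lever past its dead point until it snapped over. After that I backed the arm clear and handed the job in at about 12.6 s of the 45 s allowed.

**Last checks**
- **Housing:** it spans about x = 3 to 54 mm in the jig's frame, and home is 5 to 55. When I pushed it in, the hard stop came within 0.3 mm of where I predicted it.
- **Lever:** it stands at 45.6° (lock is 46°). The push force fell to zero at the snap, and the lever stayed locked once the fingers left.
- **Pad force:** I couldn't measure it. In the pictures the pad is against the housing's side.
- **Empty jig and bystanders:** the empty jig's lever, the plug, driver, cleaner, cup and seal show no change from the first picture.
- **Tape:** its area of the top view did differ at the end, most likely because of the arm or its shadow. The wrist camera puts the tape within about 5 mm of its start, close to the combined error of the two views. The arm never went down to it.

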